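# Take a used needle off a syringe with the locking hemostat

## Robot

A 6-joint arm with a two-finger parallel gripper is mounted at the origin on the work surface. World frame = base frame: x ahead of the robot, y to its left, z up, the work surface at z = 0. Lengths are in m, angles in rad, forces in N, time in s.
With the tool pointing down it reaches from about 0.325 to 0.9 m from the base axis. Payload 6.1 kg.
Tool frame: the origin (TCP) lies between the finger pads; the fingertips stand 8 mm ahead of it and the grasp point (between the pads) lies 11 mm behind it (finger_overhang is the distance from the TCP to the fingertips, in m); z points along the fingers, y is the line along which they close (so a half turn about z gives the same grasp; the last joint's range is limited). The gripper opens to 85 mm and grips with 20 to 120 N. Pads are 22 mm wide; open, the fingers measure 114 mm over their backs; the gripper's body (76 mm by 85 mm) begins 54 mm behind the grasp point. The pads swing forward as they close: fully open they stand 13 mm farther back than shut.
Start: joints at [-1.391, 0.22, 1.526, -0, 1.395, -0.126], TCP at [0.188, -0.596, 0.239] pointing down, gripper open.
Joint ranges: [-2.98, 2.98], [-0.91, 2.08], [0.09, 2.57], [-1.24, 4.39], [0.2, 2.65], [-2.68, 2.68]. Speed limits (rad/s): [2.57, 2.57, 3.01, 3.14, 3.14, 3.14].

## Interface

Orientations are given as a unit quaternion [w, x, y, z].
In Python, from workcell import read_state, read_camera, camera_params, finish_job, finger_overhang gives the robot as it stands. The module is installed in compiled form; this text tells all that it offers.
- The arm moves only by the tool jog_arm, never from a script. Its argument "moves" is a list of rows, each an object of numbers: "dx", "dy", "dz": the shift along the world's x, y, z each as a share of 0.025 m, from -1 to 1; "wx", "wy", "wz": the turn, a rotation vector about the world's x, y, z each as a share of 0.08 rad, from -1 to 1; "gripper": the opening, from 0 (shut) to 1 (fully open). In form: [{"dx": .., "dy": .., "dz": .., "wx": .., "wy": .., "wz": .., "gripper": ..}, ...]. A call has 1 to 20 rows; each row shifts and turns the commanded pose from where the row before left it; what a row does not reach is not made up. A row lasts 1/10 s, in which the tool goes at most 50 mm and 8.59 degrees, less where a joint would pass 70% of its speed; a pose out of reach is approached as far as the arm can. A call with a number of a shift or a turn outside -1 to 1 is refused whole. A call with a gripper value outside its range is refused whole. The fingers move at their own pace and stop on an object; the grip force is fixed at half the most. Time passes only in rows, so rows that do not move let the fingers close. It gives the time, the measured TCP pose, the force, the opening and the grip force at its end, in the units of the state.
- read_state(): the state, without advancing time (a new reading comes with each control period).
- read_camera(name): name is "side" or "top"; returns the picture (480x640x3 uint8, red, green, blue); there is no depth.
- camera_params(name): a dict with "vfov" (degrees; the focal length in pixels is half the picture's height over the tangent of half this angle, whatever the lens; pixels are square), "cx", "cy" (the principal point, pixels), "k1" (the pictures are not rectified: a ray, as slopes to the right and down, at radius r is drawn at 1 + k1 r^2 times it, then the intrinsics apply), "T" (4x4, takes a point from camera to world coordinates). Camera axes: x right, y down, z forward; pixel columns grow to the right and rows downward; lengths in m; the calibration is good to about 2 mm. A picture is of the moment at which its call begins. camera_params takes no time and is no camera call.
- finish_job(): hands the job in; it is judged then, once.
The state is a dict: "time_s": time; "joint_pos": joint angles; "qvel": joint speeds; "tau": joint torques, N m; "tool_pos": TCP position; "tool_rot": TCP orientation; "wrist_force": force on the tool from outside, world axes, zero at the start; "moment": the same for the moment, N m; "finger_gap": finger opening in m; "grasp_force": force on a finger pad.
Only numpy, scipy, OpenCV 4.12 (cv2) and the standard library are available. Lean on these libraries where they do the work, as an engineer would, in place of code of your own. Each camera call takes 0.05 s, during which the arm holds its last target. There are 200 camera calls.

## Task

Take the used needle off the syringe without touching the needle: close the handles of the stand-mounted hemostat gently until the ratchet clicks and stays locked on the needle's hub (one or two clicks hold it; the last one cracks the hub), and draw the syringe straight back off the needle, leaving it lying in its rest. Then press the moving handle sideways to free the ratchet and open the handles, so that the needle drops into the sharps tub below; leave the hemostat open and everything else where it is.

Things in the scene. Friction and masses are not known exactly. Their poses are not given: they have to be found in the camera images.
- station: Fixed equipment: a plain steel hemostat (ring-handled locking forceps, 145 mm), level, 85 mm above the table, held by its fixed shank on a low grey stand, and in line with it a two-place syringe rest. Origin: on the table under the hemostat's pivot. x runs from the rings (-85 mm) over the pivot (0) to the jaw tips (50 mm) and on along the syringe; z up, y to the left of x.
- rest_mid (a point): Point on the syringe's axis midway between the rest's two clear notched uprights (5 mm thick, at station x = 90 and 152 mm; here x = 121, y = 0, z = 85 mm). The barrel is free between them, with only an 8 mm thick foot below. The notch at y = 0 holds the task's syringe; the one at y = -58 mm holds a spare.
- jaw: Moving half of the hemostat: jaw on the -y side, shank and ring on the +y side. Turns about the vertical through the pivot (its origin). Light to close until it meets the hub (16 to 22 mm of ring travel), then springy: about 0.8 N per mm at the ring. No opening spring: once unlocked it stays where it is left and is drawn open lightly, ring towards +y.
- ratchet (a point): Middle of the ratchet arms (station x = -60 mm): three teeth under the fixed arm, ridges on the moving arm below it. Closing, each tooth is a rise of some 2 to 6 N at the ring, then a sudden drop: the click. First click at about 6 to 16 N, further ones each 5 mm of ring travel on. Squeeze on the hub when locked: 5 to 6 N on tooth one, 12 N on two, about 18 N on three, which cracks it.
- handle_ring (a point): Centre of the moving handle's finger ring: level, outer diameter 22 mm, 4.4 mm thick. About 35 to 40 mm to +y of the station's x axis when open, 14 mm on the first tooth; nothing beside it (+y) or close below. Pressed sideways (down) by 3 to 5 mm, 4 to 9 N, the teeth part and it can go outwards (+y); let up before it is 6 mm further out, it catches again.
- fixed_ring (a point): Centre of the other finger ring, 22 mm outer diameter, which does not move: at x = -85, y = -14, z = 85 mm of the station.
- syringe_mid (a point): Middle of the syringe's barrel on its axis, 85 mm up. 20 ml, clear, barrel 20 mm in diameter and 98 mm long, plunger home, 35 g; lies level, x axis pointing back to the thumb rest. From here: nozzle tip -65 mm, barrel front -48, finger flange (36 mm wide) +51, thumb rest end +62. Starts at station x = 108 mm; drawn straight back by 15 to 30 mm it still lies safely in its notches.
- nozzle_tip (a point): Tip of the syringe's 3.4 mm nozzle, on the axis. At the start it sits 8 mm deep in the needle's hub, at the hub's centre, a press fit of 3 to 5 N: unless the jaws are locked on it, the needle comes along with the syringe.
- needle: The used needle: grey plastic hub, 8 by 8 mm, 16 mm long, with a bare steel cannula 21 mm long that points to the pivot between the jaws. Origin at the hub's centre; its x axis points to the syringe. It starts pushed on the nozzle, hub between the open jaws. 10 g. Not to be touched by the robot.
- hub (a point): Centre of the needle's hub (the needle's origin).
- tub: White open sharps tub fixed to the table under the jaws, 80 by 94 mm, 48 mm high, wall 3 mm; origin at the centre of its underside, x and y along its sides.
- spare_syringe: Bystander: the same kind of syringe without a needle, in the other notch of the rest. Origin at the middle of its barrel.
- sheath: Bystander: white needle guard, 45 mm long, 9 mm thick, lying beside the tub on its far side. Origin under its middle.
- marker: Bystander: white and black marker pen, 125 mm long, 17 mm thick, lying beyond the tub. Origin under its middle.
- dish: Bystander: one closed culture dish, 90 mm diameter, 16 mm high, on the robot's side of the syringe rest. Origin under its middle.
- dishes: Bystander: stack of three closed culture dishes, 90 mm diameter, 47 mm high, on the left. Origin under its middle.
- beaker: Bystander: glass beaker, 76 mm diameter, 95 mm high, on the left. Origin under its middle.
- flask: Bystander: white bottle, 68 mm diameter, 140 mm high, on the right. Origin under its middle.
There are look-alikes about, which are no part of the job. Leave any purple look-alike of the part that bears syringe_mid alone.

How it is judged:
By the outcome, as a careful person would: the job done as asked, in the order asked, and still so for the second after the job is handed in, with the robot touching nothing.
It also fails if it takes over 61 s, if anything falls off the work surface, if the arm or the gripper's body presses on something with over 40 N, if the wrist force passes 120 N, or if a joint passes its speed limit or range.

## Working session

There is one attempt and no reset: what is moved stays moved. The work goes in short steps, Python scripts to look and compute and a tool call to move; the robot and the scene stay as the last step left them, time stands still between calls to the robot, and variables do not carry over. Pictures are saved under pics/ and viewed, at most 10 in all, crops included, and the job is handed in when it is done.

Besides the shell and the picture viewer there is one more tool, called by a JSON object that holds its "fn" and its "kwargs", one argument or row to a line. jog_arm: Moves the arm, as the interface text tells. Shift numbers are shares of 0.025 m and turn numbers shares of 0.08 rad, none past 1 either way. Its arguments: {"type":"object","properties":{"moves":{"type":"array","items":{"type":"object","properties":{"dx":{"type":"number"},"dy":{"type":"number"},"dz":{"type":"number"},"wx":{"type":"number"},"wy":{"type":"number"},"wz":{"type":"number"},"gripper":{"type":"number"}}}}},"required":["moves"]}

```bash
mkdir -p pics
cat > h.py <<'E'
import numpy as np, cv2
from workcell import *
def K(n):
    p=camera_params(n); f=240/np.tan(np.radians(p['vfov'])/2); return p,f
def proj(n,X):
    p,f=K(n); T=np.array(p['T']); c=(np.atleast_2d(X)-T[:3,3])@T[:3,:3]
    s=c[:,:2]/c[:,2:]; r2=(s**2).sum(1,keepdims=True); s=s*(1+p['k1']*r2)
    return s*f+[p['cx'],p['cy']]
def ray(n,uv):
    p,f=K(n); T=np.array(p['T']); d=(np.array(uv,float)-[p['cx'],p['cy']])/f; s=d.copy()
    for _ in range(30): s=d/(1+p['k1']*(s@s))
    v=T[:3,:3]@np.array([s[0],s[1],1]); return T[:3,3],v/np.linalg.norm(v)
def atz(n,uv,z):
    o,v=ray(n,uv); return o+v*(z-o[2])/v[2]
def snap(n,name,box=None,scale=1):
    im=read_camera(n)[:,:,::-1]
    if box: im=im[box[1]:box[3],box[0]:box[2]]
    if scale!=1: im=cv2.resize(im,None,fx=scale,fy=scale,interpolation=cv2.INTER_CUBIC)
    cv2.imwrite('pics/'+name,im)
E
python3 -c "
from h import *
snap('top','t0.png');snap('side','s0.png')
for n in('top','side'):print(camera_params(n))
print(finger_overhang,read_state())"
```

```text
{'vfov': 56.664425794965716, 'cx': 313.93286691654885, 'cy': 237.60529115167787, 'k1': -0.09318179000696605, 'T': array([[ 0.08958337, -0.97430852,  0.20663429,  0.35238386],
       [-0.99595489, -0.08908533,  0.0117328 ,  0.0043138 ],
       [ 0.00697671, -0.20684949, -0.9783479 ,  0.91029182],
       [ 0.        ,  0.        ,  0.        ,  1.        ]])}
{'vfov': 56.47861420693992, 'cx': 314.79359774091785, 'cy': 239.54017809238502, 'k1': -0.11065623099622174, 'T': array([[ 0.98929786, -0.11911854,  0.08426461,  0.45414599],
       [-0.1452948 , -0.75126041,  0.64381459, -0.6496532 ],
       [-0.01338559, -0.6491676 , -0.76052761,  0.8484206 ],
       [ 0.        ,  0.        ,  0.        ,  1.        ]])}
0.008 {'time_s': 0.1, 'joint_pos': array([-1.39107801e+00,  2.21130041e-01,  1.52750348e+00, -1.07959091e-05,
        1.39473252e+00, -1.26121115e-01]), 'qvel': array([-0.00061166, -0.00224247, -0.00398363, -0.00043156,  0.00089802,
       -0.00120841]), 'tau': array([ 2.34923158e-03, -4.98241925e+01, -3.90546083e+01,  3.43632007e-05,
        5.65851762e-03, -1.85886370e-05]), 'tool_pos': array([ 0.1880663 , -0.59546479,  0.23831572]), 'tool_rot': array([-8.86234446e-04,  9.88330014e-01,  1.52325302e-01, -2.90711047e-05]), 'wrist_force': array([ 0.92969041, -0.03864431,  0.20090773]), 'moment': array([-0.02219752, -0.00193578,  0.02082346]), 'grasp_force': 0.0, 'finger_gap': 0.08546963771004572}
```

View pics/t0.png

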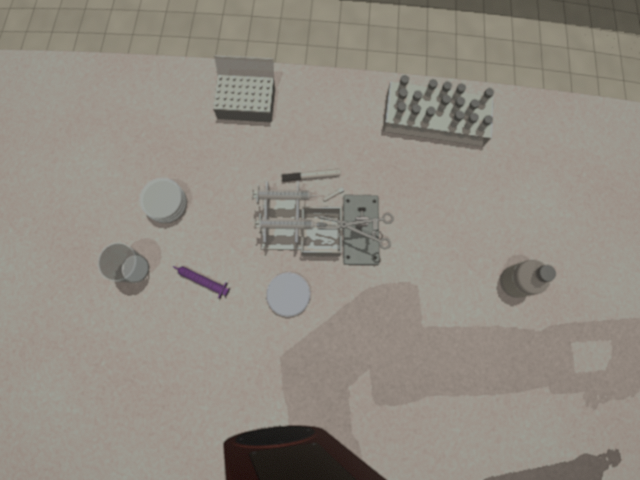

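View pics/s0.png

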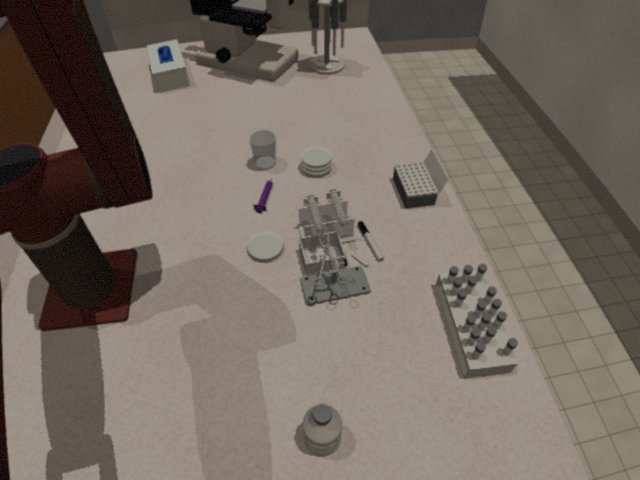

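Top view: the hemostat rings are at about (388,217) for the fixed one and (384,243) for the moving one. The task syringe lies along row 224 and the spare along row 195. Station x points to world +y, and station y points towards the robot. Next I'll zoom in.

```bash
python3 -c "
from h import *
snap('top','t1.png',(240,170,400,280),5);snap('side','s1.png',(290,180,390,310),4.6)
for uv in((388,217),(384,243)):print(atz('top',uv,.085))
for uv in((255,224),):print(atz('top',uv,.085))"
```

```text
[ 0.57995758 -0.12389898  0.085     ]
[ 0.52837649 -0.11907907  0.085     ]
[0.54288661 0.12862246 0.085     ]
```

View pics/t1.png

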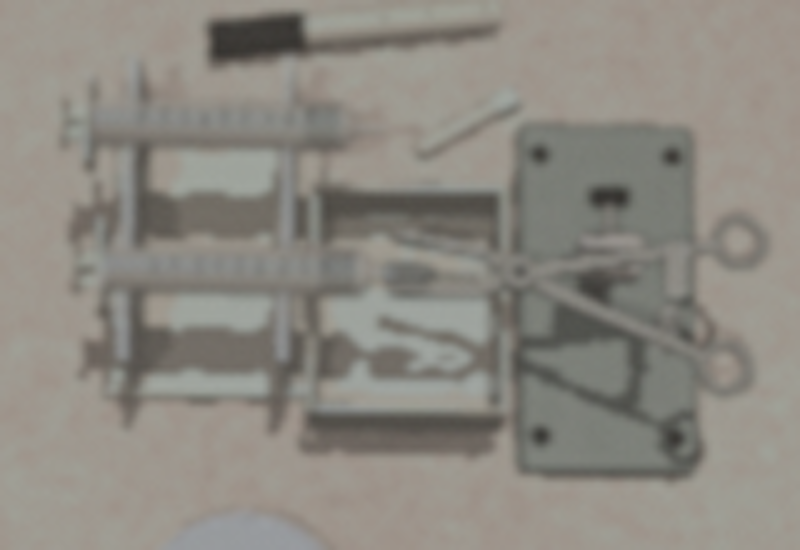

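View pics/s1.png

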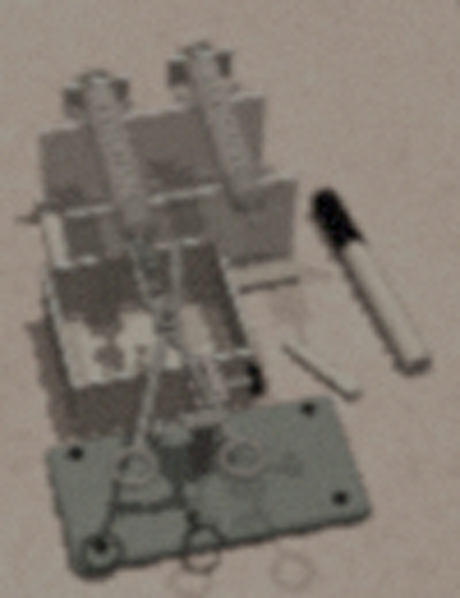

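Top crop: fixed ring (738,242), moving ring (724,365), pivot (520,272), thumb end (75,270). Side crop: fixed ring (243,457), moving ring (138,465), pivot (166,318), thumb end (97,75). I'll fit the station pose to both views.

```bash
cat > fit.py <<'E'
from h import *
from scipy.optimize import least_squares
P=np.array([[-85,-14,85],[0,0,87],[170,0,85],[170,-58,85]])/1e3
top=np.array([[738,242],[520,272],[75,270],[68,125]])/5+[240,170]
side=np.array([[243,457],[166,318],[97,75],[200,52]])/4.6+[290,180]
def tf(q,P):
    c,s=np.cos(q[2]),np.sin(q[2]); P=np.atleast_2d(P)
    return np.c_[q[0]+c*P[:,0]-s*P[:,1], q[1]+s*P[:,0]+c*P[:,1], P[:,2]]
res=lambda q: np.r_[(proj('top',tf(q,P))-top).ravel(),(proj('side',tf(q,P))-side).ravel()]
S=least_squares(res,[.56,-.04,1.57],x_scale=[.01,.01,.1],loss='soft_l1').x
if __name__=='__main__':
    print(S, res(S).round(1).reshape(-1,2).tolist())
    print('x axis',np.cos(S[2]),np.sin(S[2]))
    m=least_squares(lambda m: np.r_[(proj('top',[[m[0],m[1],.085]])-np.array([724,365])/5-[240,170]).ravel(),(proj('side',[[m[0],m[1],.085]])-np.array([138,465])/4.6-[290,180]).ravel()],[.53,-.12])
    print('moving ring',m.x,m.fun)
    for k,p in dict(fixed=[-85,-14,85],pivot=[0,0,85],hub=[43,0,85],mid=[121,0,85],up1=[90,0,85],up2=[152,0,85],flange=[159,0,85],thumb=[170,0,85]).items(): print(k,tf(S,np.array(p)/1e3)[0].round(4))
E
python3 fit.py
```

```text
[ 0.55810058 -0.03843276  1.65234695] [[-0.6, -1.0], [-1.1, -0.6], [-1.2, -0.8], [1.4, -0.9], [-0.7, 0.6], [-0.3, 0.8], [-2.0, 1.6], [-1.4, 2.7]]
x axis -0.08146025783847886 0.9966765906716625
moving ring [ 0.53049235 -0.1196258 ] [-0.45030551 -1.06345888 -1.00432491  0.91934564]
fixed [ 0.579 -0.122  0.085]
pivot [ 0.5581 -0.0384  0.085 ]
hub [0.5546 0.0044 0.085 ]
mid [0.5482 0.0822 0.085 ]
up1 [0.5508 0.0513 0.085 ]
up2 [0.5457 0.1131 0.085 ]
flange [0.5451 0.12   0.085 ]
thumb [0.5443 0.131  0.085 ]
```

```bash
cat > go.py <<'E'
import sys
from fit import *
from scipy.spatial.transform import Rotation as R
# usage: go.py x y z(mm station, TCP) [phi: tool-x yaw relative to station x, deg]
a=list(map(float,sys.argv[1:])); s=read_state()
t=tf(S,np.array(a[:3])/1e3)[0]; d=(t-s['tool_pos'])/.025
w,x,y,z=s['tool_rot']; Rc=R.from_quat([x,y,z,w])
c=tf(-S*0,[[0,0,0]])
p=s['tool_pos'][:2]-S[:2]; st=np.array([[np.cos(S[2]),np.sin(S[2])],[-np.sin(S[2]),np.cos(S[2])]])
print('t',round(s['time_s'],2),'now station',(st@p*1e3).round(1),'F st',(st@s['wrist_force'][:2]).round(2),s['wrist_force'][2].round(2))
print('units',d.round(3))
if len(a)>3:
    f=S[2]+np.radians(a[3]); X=np.array([np.cos(f),np.sin(f),0]); Z=np.array([0,0,-1.])
    Rt=R.from_matrix(np.c_[X,np.cross(Z,X),Z]); print('turn units',((Rt*Rc.inv()).as_rotvec()/.08).round(3))
E
python3 go.py -86 68 150 -90
```

```text
t 0.2 now station [-525.2  414.2] F st [0.01 0.85] -0.32
units [12.37  18.638 -3.545]
turn units [-0.015 -0.    -2.803]
```

{"fn": "jog_arm", "kwargs": {
  "moves": [
    {"dx": 0.62, "dy": 0.93, "wz": -0.14, "gripper": 0},
    {"dx": 0.62, "dy": 0.93, "wz": -0.14, "gripper": 0},
    {"dx": 0.62, "dy": 0.93, "wz": -0.14, "gripper": 0},
    {"dx": 0.62, "dy": 0.93, "wz": -0.14, "gripper": 0},
    {"dx": 0.62, "dy": 0.93, "wz": -0.14, "gripper": 0},
    {"dx": 0.62, "dy": 0.93, "wz": -0.14, "gripper": 0},
    {"dx": 0.62, "dy": 0.93, "wz": -0.14, "gripper": 0},
    {"dx": 0.62, "dy": 0.93, "wz": -0.14, "gripper": 0},
    {"dx": 0.62, "dy": 0.93, "dz": -0.2, "wz": -0.14, "gripper": 0},
    {"dx": 0.62, "dy": 0.93, "dz": -0.2, "wz": -0.14, "gripper": 0},
    {"dx": 0.62, "dy": 0.93, "dz": -0.2, "wz": -0.14, "gripper": 0},
    {"dx": 0.62, "dy": 0.93, "dz": -0.2, "wz": -0.14, "gripper": 0},
    {"dx": 0.62, "dy": 0.93, "dz": -0.2, "wz": -0.14, "gripper": 0},
    {"dx": 0.62, "dy": 0.93, "dz": -0.2, "wz": -0.14, "gripper": 0},
    {"dx": 0.62, "dy": 0.93, "dz": -0.2, "wz": -0.14, "gripper": 0},
    {"dx": 0.62, "dy": 0.93, "dz": -0.2, "wz": -0.14, "gripper": 0},
    {"dx": 0.62, "dy": 0.93, "dz": -0.2, "wz": -0.14, "gripper": 0},
    {"dx": 0.62, "dy": 0.93, "dz": -0.2, "wz": -0.14, "gripper": 0},
    {"dx": 0.62, "dy": 0.93, "dz": -0.2, "wz": -0.14, "gripper": 0},
    {"gripper": 0}
  ]
}}

```text
validation failed for argument at $.mo...
```

```bash
python3 go.py -88 60 83 -90
```

```text
t 0.2 now station [-525.2  414.2] F st [0.01 0.85] -0.32
units [12.696 18.585 -6.225]
turn units [-0.015 -0.    -2.803]
```

{"fn": "jog_arm", "kwargs": {
  "moves": [
    {"dx": 0.62, "dy": 0.93, "dz": -0.1, "wx": 0.0, "wy": 0.0, "wz": -0.14, "gripper": 0.0}
  ]
}}

```text
time_s: 0.3
tool_pos: [0.2022, -0.5743, 0.2367]
tool_rot: [0.001, 0.989, 0.145, -0.0]
wrist_force: [0.8, -1.0, 0.3]
finger_gap: 0.0734
grasp_force: 0.0
```

{"fn": "jog_arm", "kwargs": {
  "moves": [
    {"dx": 0.62, "dy": 0.93, "dz": -0.1, "wx": 0, "wy": 0, "wz": -0.14, "gripper": 0},
    {"dx": 0.62, "dy": 0.93, "dz": -0.1, "wx": 0, "wy": 0, "wz": -0.14, "gripper": 0},
    {"dx": 0.62, "dy": 0.93, "dz": -0.1, "wx": 0, "wy": 0, "wz": -0.14, "gripper": 0},
    {"dx": 0.62, "dy": 0.93, "dz": -0.1, "wx": 0, "wy": 0, "wz": -0.14, "gripper": 0},
    {"dx": 0.62, "dy": 0.93, "dz": -0.1, "wx": 0, "wy": 0, "wz": -0.14, "gripper": 0},
    {"dx": 0.62, "dy": 0.93, "dz": -0.1, "wx": 0, "wy": 0, "wz": -0.14, "gripper": 0},
    {"dx": 0.62, "dy": 0.93, "dz": -0.1, "wx": 0, "wy": 0, "wz": -0.14, "gripper": 0},
    {"dx": 0.62, "dy": 0.93, "dz": -0.1, "wx": 0, "wy": 0, "wz": -0.14, "gripper": 0},
    {"dx": 0.62, "dy": 0.93, "dz": -0.1, "wx": 0, "wy": 0, "wz": -0.14, "gripper": 0},
    {"dx": 0.62, "dy": 0.93, "dz": -0.2, "wx": 0, "wy": 0, "wz": -0.14, "gripper": 0},
    {"dx": 0.62, "dy": 0.93, "dz": -0.2, "wx": 0, "wy": 0, "wz": -0.14, "gripper": 0},
    {"dx": 0.62, "dy": 0.93, "dz": -0.2, "wx": 0, "wy": 0, "wz": -0.14, "gripper": 0},
    {"dx": 0.62, "dy": 0.93, "dz": -0.2, "wx": 0, "wy": 0, "wz": -0.14, "gripper": 0},
    {"dx": 0.62, "dy": 0.93, "dz": -0.2, "wx": 0, "wy": 0, "wz": -0.14, "gripper": 0},
    {"dx": 0.62, "dy": 0.93, "dz": -0.2, "wx": 0, "wy": 0, "wz": -0.14, "gripper": 0},
    {"dx": 0.62, "dy": 0.93, "dz": -0.2, "wx": 0, "wy": 0, "wz": -0.14, "gripper": 0},
    {"dx": 0.62, "dy": 0.93, "dz": -0.2, "wx": 0, "wy": 0, "wz": -0.14, "gripper": 0},
    {"dx": 0.62, "dy": 0.93, "dz": -0.2, "wx": 0, "wy": 0, "wz": -0.14, "gripper": 0},
    {"dx": 0.4, "dy": 0.93, "dz": -0.2, "wx": 0, "wy": 0, "wz": -0.14, "gripper": 0},
    {"dx": 0, "dy": 0, "dz": 0, "wx": 0, "wy": 0, "wz": 0, "gripper": 0}
  ]
}}

```text
time_s: 2.3
tool_pos: [0.4929, -0.1284, 0.1633]
tool_rot: [-0.001, 0.999, 0.042, -0.001]
wrist_force: [-0.7, 0.1, -0.5]
finger_gap: 0.0003
grasp_force: 0.0
```

```bash
python3 go.py -88 60 83 -90
```

```text
t 2.3 now station [-84.3  72.3] F st [0.18 0.66] -0.51
units [ 0.504 -0.107 -3.213]
turn units [-0.02  -0.016 -0.038]
```

{"fn": "jog_arm", "kwargs": {
  "moves": [
    {"dx": 0, "dy": -0.1, "dz": -0.8, "wx": 0, "wy": 0, "wz": 0, "gripper": 0},
    {"dx": 0, "dy": 0, "dz": -0.8, "wx": 0, "wy": 0, "wz": 0, "gripper": 0},
    {"dx": 0, "dy": 0, "dz": -0.8, "wx": 0, "wy": 0, "wz": 0, "gripper": 0},
    {"dx": 0, "dy": 0, "dz": -0.8, "wx": 0, "wy": 0, "wz": 0, "gripper": 0},
    {"dx": 0.3, "dy": 0, "dz": 0, "wx": 0, "wy": 0, "wz": 0, "gripper": 0},
    {"dx": 0, "dy": 0, "dz": 0, "wx": 0, "wy": 0, "wz": 0, "gripper": 0}
  ]
}}

```text
time_s: 2.9
tool_pos: [0.5009, -0.1342, 0.0848]
tool_rot: [0.0, 0.999, 0.041, 0.0]
wrist_force: [-0.6, -0.8, -0.0]
finger_gap: 0.0003
grasp_force: 0.0
```

{"fn": "jog_arm", "kwargs": {
  "moves": [
    {"dx": 0.2, "dy": 0, "dz": 0, "wx": 0, "wy": 0, "wz": 0, "gripper": 0},
    {"dx": 0, "dy": 0, "dz": 0, "wx": 0, "wy": 0, "wz": 0, "gripper": 0}
  ]
}}

```text
time_s: 3.1
tool_pos: [0.5067, -0.1341, 0.0859]
tool_rot: [0.001, 0.999, 0.041, 0.001]
wrist_force: [-0.4, -0.3, 1.0]
finger_gap: 0.0001
grasp_force: 0.0
```

```bash
python3 go.py -88 36 83 -90;python3 -c "
from h import *
snap('top','t2.png',(300,180,420,300),5)"
```

```text
t 3.1 now station [-91.2  59. ] F st [-0.3   0.42] 1.0
units [ 0.906  0.202 -0.114]
turn units [ 0.015  0.034 -0.004]
```

View pics/t2.png

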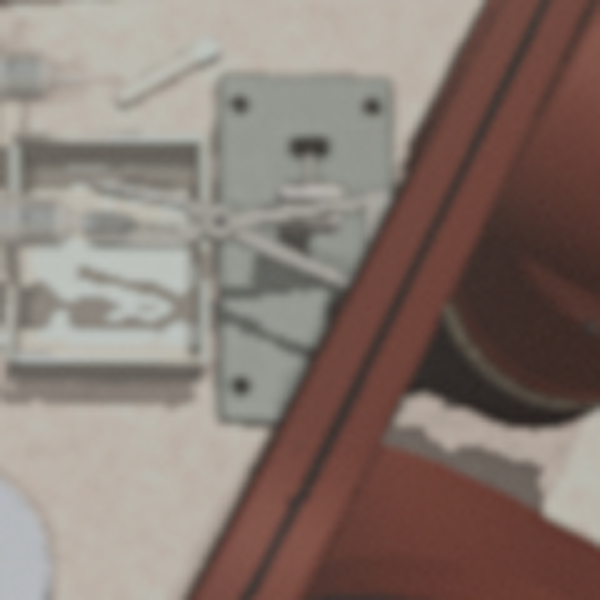

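The arm hides the rings from above, but the jaws stay visible (moving jaw tip at crop (85,183)). I'll start closing.

{"fn": "jog_arm", "kwargs": {
  "moves": [
    {"dx": 0.2, "dy": 0.12, "dz": 0, "wx": 0, "wy": 0, "wz": 0, "gripper": 0},
    {"dx": 0.2, "dy": 0.016, "dz": 0, "wx": 0, "wy": 0, "wz": 0, "gripper": 0},
    {"dx": 0, "dy": 0, "dz": 0, "wx": 0, "wy": 0, "wz": 0, "gripper": 0}
  ]
}}

```text
time_s: 3.45
tool_pos: [0.5155, -0.1323, 0.0849]
tool_rot: [0.002, 0.999, 0.041, -0.0]
wrist_force: [-3.2, -10.0, -0.4]
finger_gap: -0.0001
grasp_force: 4.6
```

{"fn": "jog_arm", "kwargs": {
  "moves": [
    {"dx": 0.1, "dy": 0.008, "dz": 0, "wx": 0, "wy": 0, "wz": 0, "gripper": 0},
    {"dx": 0.1, "dy": 0.008, "dz": 0, "wx": 0, "wy": 0, "wz": 0, "gripper": 0},
    {"dx": 0, "dy": 0, "dz": 0, "wx": 0, "wy": 0, "wz": 0, "gripper": 0}
  ]
}}

```text
time_s: 3.75
tool_pos: [0.5201, -0.1334, 0.085]
tool_rot: [0.003, 0.999, 0.041, -0.0]
wrist_force: [-5.0, -15.3, -0.3]
finger_gap: -0.0003
grasp_force: 7.1
```

```bash
python3 go.py -88 36 83 -90; python3 -c "
from h import *
snap('side','s3.png',(280,180,400,300),5)"
```

```text
t 3.75 now station [-91.5  45.6] F st [-14.8    6.22] -0.25
units [ 0.372  0.173 -0.079]
turn units [ 0.083 -0.007 -0.007]
```

View pics/s3.png

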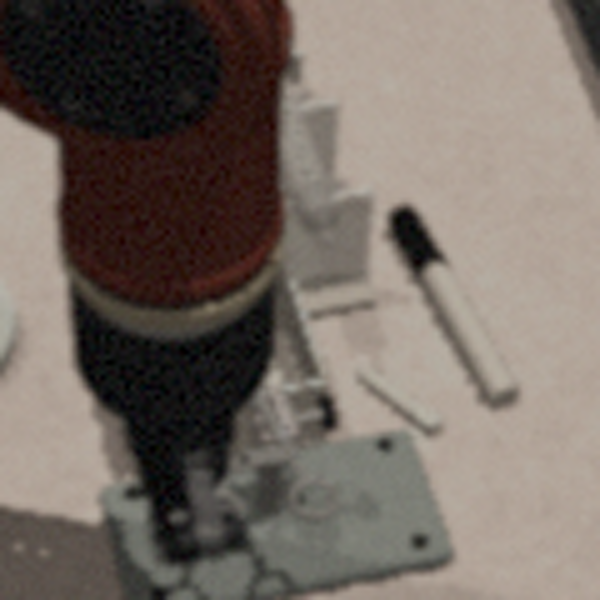

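The side view shows the fingertips at crop (190,530), wedged against the end of the ring rather than its outer side. The force runs mostly along -x. I'll back off, shift 12 mm towards the pivot and push again.

{"fn": "jog_arm", "kwargs": {
  "moves": [
    {"dx": -0.4, "dy": -0.15, "dz": 0, "wx": 0, "wy": 0, "wz": 0, "gripper": 0},
    {"dx": -0.4, "dy": 0, "dz": 0, "wx": 0, "wy": 0, "wz": 0, "gripper": 0},
    {"dx": 0, "dy": 0.3, "dz": 0, "wx": 0, "wy": 0, "wz": 0, "gripper": 0},
    {"dx": 0, "dy": 0.35, "dz": 0, "wx": 0, "wy": 0, "wz": 0, "gripper": 0},
    {"dx": 0, "dy": 0, "dz": 0, "wx": 0, "wy": 0, "wz": 0, "gripper": 0}
  ]
}}

```text
time_s: 4.3
tool_pos: [0.5003, -0.1156, 0.0843]
tool_rot: [-0.0, 0.999, 0.042, 0.0]
wrist_force: [0.3, 0.5, -0.1]
finger_gap: 0.0001
grasp_force: 0.0
```

```bash
python3 go.py -80 50 84 -90
```

```text
t 4.3 now station [-72.2  63.9] F st [ 0.52 -0.3 ] -0.14
units [ 0.581 -0.267 -0.014]
turn units [-0.008  0.002 -0.021]
```

{"fn": "jog_arm", "kwargs": {
  "moves": [
    {"dx": 0.3, "dy": -0.25, "dz": 0, "wx": 0, "wy": 0, "wz": 0, "gripper": 0},
    {"dx": 0.25, "dy": 0.016, "dz": 0, "wx": 0, "wy": 0, "wz": 0, "gripper": 0},
    {"dx": 0, "dy": 0, "dz": 0, "wx": 0, "wy": 0, "wz": 0, "gripper": 0}
  ]
}}

```text
time_s: 4.6
tool_pos: [0.5152, -0.1235, 0.0846]
tool_rot: [0.0, 0.999, 0.041, 0.001]
wrist_force: [-0.1, 0.6, 0.1]
finger_gap: -0.0002
grasp_force: 0.0
```

{"fn": "jog_arm", "kwargs": {
  "moves": [
    {"dx": 0.1, "dy": 0.008, "dz": 0, "wx": 0, "wy": 0, "wz": 0, "gripper": 0},
    {"dx": 0.1, "dy": 0.008, "dz": 0, "wx": 0, "wy": 0, "wz": 0, "gripper": 0},
    {"dx": 0, "dy": 0, "dz": 0, "wx": 0, "wy": 0, "wz": 0, "gripper": 0}
  ]
}}

```text
time_s: 4.9
tool_pos: [0.5191, -0.1227, 0.0842]
tool_rot: [-0.0, 0.999, 0.041, -0.0]
wrist_force: [0.9, -0.2, -0.1]
finger_gap: -0.0001
grasp_force: 0.1
```

```bash
python3 go.py -80 36 84 -90; python3 -c "
from h import *
snap('top','t4.png',(240,190,400,270),5)"
```

```text
t 4.9 now station [-80.8  45.7] F st [-0.24 -0.88] -0.06
units [ 0.386  0.063 -0.009]
turn units [-0.001 -0.001 -0.003]
```

View pics/t4.png

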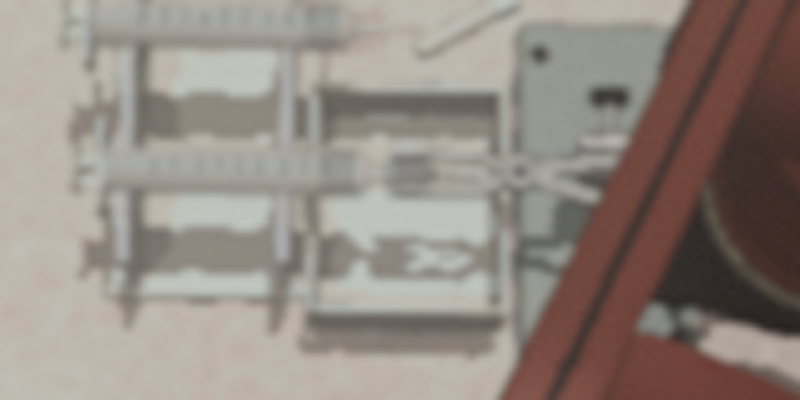

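The jaw has swung nearly onto the hub (jaws at crop rows 160 to 190, x 390 to 500). I'll continue in small steps and watch the force.

{"fn": "jog_arm", "kwargs": {
  "moves": [
    {"dx": 0.1, "dy": -0.15, "dz": 0, "wx": 0, "wy": 0, "wz": 0, "gripper": 0},
    {"dx": 0, "dy": 0, "dz": 0, "wx": 0, "wy": 0, "wz": 0, "gripper": 0}
  ]
}}

```text
time_s: 5.15
tool_pos: [0.5217, -0.1268, 0.0844]
tool_rot: [0.0, 0.999, 0.041, 0.0]
wrist_force: [-1.1, -0.5, -0.2]
finger_gap: -0.0
grasp_force: 0.1
```

{"fn": "jog_arm", "kwargs": {
  "moves": [
    {"dx": 0.08, "dy": 0.006, "dz": 0, "wx": 0, "wy": 0, "wz": 0, "gripper": 0},
    {"dx": 0, "dy": 0, "dz": 0, "wx": 0, "wy": 0, "wz": 0, "gripper": 0}
  ]
}}

```text
time_s: 5.35
tool_pos: [0.5236, -0.1264, 0.0843]
tool_rot: [0.0, 0.999, 0.041, 0.0]
wrist_force: [-0.6, 0.0, 0.3]
finger_gap: -0.0
grasp_force: 0.2
```

{"fn": "jog_arm", "kwargs": {
  "moves": [
    {"dx": 0.08, "dy": 0.006, "dz": 0, "wx": 0, "wy": 0, "wz": 0, "gripper": 0},
    {"dx": 0, "dy": 0, "dz": 0, "wx": 0, "wy": 0, "wz": 0, "gripper": 0}
  ]
}}

```text
time_s: 5.55
tool_pos: [0.5249, -0.1263, 0.084]
tool_rot: [0.0, 0.999, 0.041, -0.001]
wrist_force: [-2.8, -2.0, -0.3]
finger_gap: -0.0001
grasp_force: 1.3
```

```bash
python3 go.py -85 36 84 -90
```

```text
t 5.55 now station [-84.9  40.3] F st [-1.73  2.97] -0.3
units [0.17  0.009 0.001]
turn units [ 0.004 -0.018 -0.005]
```

{"fn": "jog_arm", "kwargs": {
  "moves": [
    {"dx": 0.05, "dy": 0.004, "dz": 0, "wx": 0, "wy": 0, "wz": 0, "gripper": 0},
    {"dx": 0, "dy": 0, "dz": 0, "wx": 0, "wy": 0, "wz": 0, "gripper": 0}
  ]
}}

```text
time_s: 5.75
tool_pos: [0.5257, -0.1263, 0.0838]
tool_rot: [0.0, 0.999, 0.041, -0.001]
wrist_force: [-4.5, -2.8, -0.8]
finger_gap: -0.0005
grasp_force: 2.2
```

{"fn": "jog_arm", "kwargs": {
  "moves": [
    {"dx": 0.05, "dy": 0.004, "dz": 0, "wx": 0, "wy": 0, "wz": 0, "gripper": 0},
    {"dx": 0, "dy": 0, "dz": 0, "wx": 0, "wy": 0, "wz": 0, "gripper": 0}
  ]
}}

```text
time_s: 5.95
tool_pos: [0.5264, -0.1264, 0.0835]
tool_rot: [0.0, 0.999, 0.041, -0.002]
wrist_force: [-5.7, -5.6, -0.8]
finger_gap: 0.0002
grasp_force: 2.9
```

{"fn": "jog_arm", "kwargs": {
  "moves": [
    {"dx": 0.05, "dy": 0.004, "dz": 0, "wx": 0, "wy": 0, "wz": 0, "gripper": 0},
    {"dx": 0, "dy": 0, "dz": 0, "wx": 0, "wy": 0, "wz": 0, "gripper": 0}
  ]
}}

```text
time_s: 6.15
tool_pos: [0.5272, -0.1261, 0.0832]
tool_rot: [-0.0, 0.999, 0.041, -0.002]
wrist_force: [-5.1, -4.4, -1.3]
finger_gap: 0.0
grasp_force: 3.0
```

{"fn": "jog_arm", "kwargs": {
  "moves": [
    {"dx": -0.25, "dy": 0, "dz": 0, "wx": 0, "wy": 0, "wz": 0, "gripper": 0},
    {"dx": 0, "dy": 0.28, "dz": 0.04, "wx": 0, "wy": 0, "wz": 0, "gripper": 0},
    {"dx": 0.15, "dy": 0.01, "dz": 0, "wx": 0, "wy": 0, "wz": 0, "gripper": 0},
    {"dx": 0, "dy": 0, "dz": 0, "wx": 0, "wy": 0, "wz": 0, "gripper": 0}
  ]
}}

```text
time_s: 6.55
tool_pos: [0.5256, -0.1179, 0.0849]
tool_rot: [-0.0, 0.999, 0.041, -0.001]
wrist_force: [-4.3, -0.8, -1.0]
finger_gap: 0.0003
grasp_force: 2.4
```

{"fn": "jog_arm", "kwargs": {
  "moves": [
    {"dx": 0.08, "dy": 0.006, "dz": 0, "wx": 0, "wy": 0, "wz": 0, "gripper": 0},
    {"dx": 0, "dy": 0, "dz": 0, "wx": 0, "wy": 0, "wz": 0, "gripper": 0}
  ]
}}

```text
time_s: 6.75
tool_pos: [0.527, -0.1175, 0.0843]
tool_rot: [-0.001, 0.999, 0.041, -0.002]
wrist_force: [-5.1, -0.2, -1.9]
finger_gap: -0.0003
grasp_force: 2.8
```

{"fn": "jog_arm", "kwargs": {
  "moves": [
    {"dx": 0.05, "dy": 0.004, "dz": 0, "wx": 0, "wy": 0, "wz": 0, "gripper": 0},
    {"dx": 0, "dy": 0, "dz": 0, "wx": 0, "wy": 0, "wz": 0, "gripper": 0}
  ]
}}

```text
time_s: 6.95
tool_pos: [0.5274, -0.1174, 0.0839]
tool_rot: [-0.001, 0.999, 0.041, -0.003]
wrist_force: [-8.6, -1.3, -0.9]
finger_gap: -0.0002
grasp_force: 4.0
```

{"fn": "jog_arm", "kwargs": {
  "moves": [
    {"dx": 0.05, "dy": 0.004, "dz": 0, "wx": 0, "wy": 0, "wz": 0, "gripper": 0},
    {"dx": 0, "dy": 0, "dz": 0, "wx": 0, "wy": 0, "wz": 0, "gripper": 0}
  ]
}}

```text
time_s: 7.15
tool_pos: [0.5298, -0.1174, 0.0844]
tool_rot: [-0.001, 0.999, 0.041, -0.002]
wrist_force: [-4.5, -1.1, -1.1]
finger_gap: 0.0
grasp_force: 2.7
```

{"fn": "jog_arm", "kwargs": {
  "moves": [
    {"dx": 0.05, "dy": 0.004, "dz": 0, "wx": 0, "wy": 0, "wz": 0, "gripper": 0},
    {"dx": 0, "dy": 0, "dz": 0, "wx": 0, "wy": 0, "wz": 0, "gripper": 0}
  ]
}}

```text
time_s: 7.35
tool_pos: [0.5305, -0.1174, 0.0841]
tool_rot: [-0.001, 0.999, 0.041, -0.002]
wrist_force: [-6.8, -1.6, -2.8]
finger_gap: 0.0002
grasp_force: 3.4
```

```bash
python3 go.py -79 36 84 -90
```

```text
t 7.35 now station [-76.5  34. ] F st [-1.    6.95] -2.83
units [-0.073 -0.106 -0.004]
turn units [-0.012 -0.062 -0.011]
```

The force dropped from 8.6 to 4.5 N with a 2.4 mm jump, which is the first click. I'll back off to check that it stays locked.

{"fn": "jog_arm", "kwargs": {
  "moves": [
    {"dx": -0.13, "dy": -0.01, "dz": 0, "wx": 0, "wy": 0, "wz": 0, "gripper": 0},
    {"dx": 0, "dy": 0, "dz": 0, "wx": 0, "wy": 0, "wz": 0, "gripper": 0}
  ]
}}

```text
time_s: 7.55
tool_pos: [0.529, -0.1178, 0.0852]
tool_rot: [-0.0, 0.999, 0.041, -0.0]
wrist_force: [-2.6, 1.3, -2.3]
finger_gap: 0.0
grasp_force: 1.7
```

{"fn": "jog_arm", "kwargs": {
  "moves": [
    {"dx": -0.1, "dy": -0.01, "dz": 0, "wx": 0, "wy": 0, "wz": 0, "gripper": 0},
    {"dx": 0, "dy": 0, "dz": 0, "wx": 0, "wy": 0, "wz": 0, "gripper": 0}
  ]
}}

```text
time_s: 7.75
tool_pos: [0.5277, -0.1188, 0.0861]
tool_rot: [0.0, 0.999, 0.041, 0.001]
wrist_force: [0.3, -0.9, -0.0]
finger_gap: 0.0002
grasp_force: 0.0
```

{"fn": "jog_arm", "kwargs": {
  "moves": [
    {"dx": 0.08, "dy": 0.01, "dz": 0, "wx": 0, "wy": 0, "wz": 0, "gripper": 0},
    {"dx": 0, "dy": 0, "dz": 0, "wx": 0, "wy": 0, "wz": 0, "gripper": 0}
  ]
}}

```text
time_s: 7.95
tool_pos: [0.5287, -0.1187, 0.0855]
tool_rot: [0.0, 0.999, 0.041, -0.0]
wrist_force: [-3.8, -1.8, 0.6]
finger_gap: 0.0001
grasp_force: 1.5
```

Locked on tooth one: no force at 0.5277, and contact again by 0.5287, so the ring is at y of about 14. Next is the syringe.

{"fn": "jog_arm", "kwargs": {
  "moves": [
    {"dx": -0.5, "dy": 0, "dz": 0, "wx": 0, "wy": 0, "wz": 0, "gripper": 0},
    {"dx": -0.4, "dy": 0, "dz": 0.5, "wx": 0, "wy": 0, "wz": 0, "gripper": 0},
    {"dx": 0, "dy": 0, "dz": 1, "wx": 0, "wy": 0, "wz": 0, "gripper": 0},
    {"dx": 0, "dy": 0, "dz": 1, "wx": 0, "wy": 0, "wz": 0, "gripper": 0.5},
    {"dx": 0, "dy": 0, "dz": 1, "wx": 0, "wy": 0, "wz": 1, "gripper": 0.5},
    {"dx": 0, "dy": 0.5, "dz": 0.5, "wx": 0, "wy": 0, "wz": 1, "gripper": 0.5},
    {"dx": 0, "dy": 0.6, "dz": 0, "wx": 0, "wy": 0, "wz": 1, "gripper": 0.5},
    {"dx": 0, "dy": 0.6, "dz": 0, "wx": 0, "wy": 0, "wz": 1, "gripper": 0.5},
    {"dx": 0, "dy": 0.6, "dz": 0, "wx": 0, "wy": 0, "wz": 1, "gripper": 0.5},
    {"dx": 0, "dy": 0.6, "dz": 0, "wx": 0, "wy": 0, "wz": 1, "gripper": 0.5},
    {"dx": 0, "dy": 0.6, "dz": 0, "wx": 0, "wy": 0, "wz": 1, "gripper": 0.5},
    {"dx": 0, "dy": 0.6, "dz": 0, "wx": 0, "wy": 0, "wz": 1, "gripper": 0.5},
    {"dx": 0.2, "dy": 0.6, "dz": 0, "wx": 0, "wy": 0, "wz": 1, "gripper": 0.5},
    {"dx": 0.2, "dy": 0.6, "dz": 0, "wx": 0, "wy": 0, "wz": 1, "gripper": 0.5},
    {"dx": 0.2, "dy": 0.6, "dz": 0, "wx": 0, "wy": 0, "wz": 1, "gripper": 0.5},
    {"dx": 0.2, "dy": 0.6, "dz": 0, "wx": 0, "wy": 0, "wz": 1, "gripper": 0.5},
    {"dx": 0.2, "dy": 0.6, "dz": 0, "wx": 0, "wy": 0, "wz": 1, "gripper": 0.5},
    {"dx": 0.2, "dy": 0.4, "dz": 0, "wx": 0, "wy": 0, "wz": 1, "gripper": 0.5},
    {"dx": 0.2, "dy": 0, "dz": 0, "wx": 0, "wy": 0, "wz": 1, "gripper": 0.5},
    {"dx": 0.2, "dy": 0, "dz": 0, "wx": 0, "wy": 0, "wz": 1, "gripper": 0.5}
  ]
}}

```text
time_s: 9.95
tool_pos: [0.547, 0.0699, 0.1857]
tool_rot: [0.0, 0.776, 0.631, 0.001]
wrist_force: [0.4, 0.5, -0.7]
finger_gap: 0.0429
grasp_force: 0.0
```

```bash
python3 go.py 121 0 190 0
```

```text
t 9.95 now station [108.9   2.2] F st [ 0.5  -0.41] -0.71
units [0.049 0.491 0.173]
turn units [-0.009  0.02   3.579]
```

{"fn": "jog_arm", "kwargs": {
  "moves": [
    {"dx": 0.07, "dy": 0.1, "dz": 0, "wx": 0, "wy": 0, "wz": 1, "gripper": 0.5},
    {"dx": 0, "dy": 0, "dz": -0.3, "wx": 0, "wy": 0, "wz": 1, "gripper": 0.5},
    {"dx": 0, "dy": 0, "dz": -0.3, "wx": 0, "wy": 0, "wz": 1, "gripper": 0.5},
    {"dx": 0, "dy": 0, "dz": -0.6, "wx": 0, "wy": 0, "wz": 0.58, "gripper": 0.5},
    {"dx": 0, "dy": 0, "dz": -0.6, "wx": 0, "wy": 0, "wz": 0, "gripper": 0.5},
    {"dx": 0, "dy": 0, "dz": -0.3, "wx": 0, "wy": 0, "wz": 0, "gripper": 0.5},
    {"dx": 0, "dy": 0, "dz": 0, "wx": 0, "wy": 0, "wz": 0, "gripper": 0.5}
  ]
}}

```text
time_s: 10.65
tool_pos: [0.547, 0.0717, 0.1312]
tool_rot: [-0.001, 0.68, 0.734, -0.001]
wrist_force: [0.0, 0.4, 0.4]
finger_gap: 0.0426
grasp_force: 0.0
```

```bash
python3 go.py 111 0 75 0; python3 -c "
from h import *
snap('top','t5.png',(220,150,380,270),5)"
```

```text
t 10.65 now station [110.7   2.1] F st [ 0.39 -0.04] 0.43
units [ 0.083  0.019 -2.249]
turn units [-0.002 -0.032  0.064]
```

View pics/t5.png

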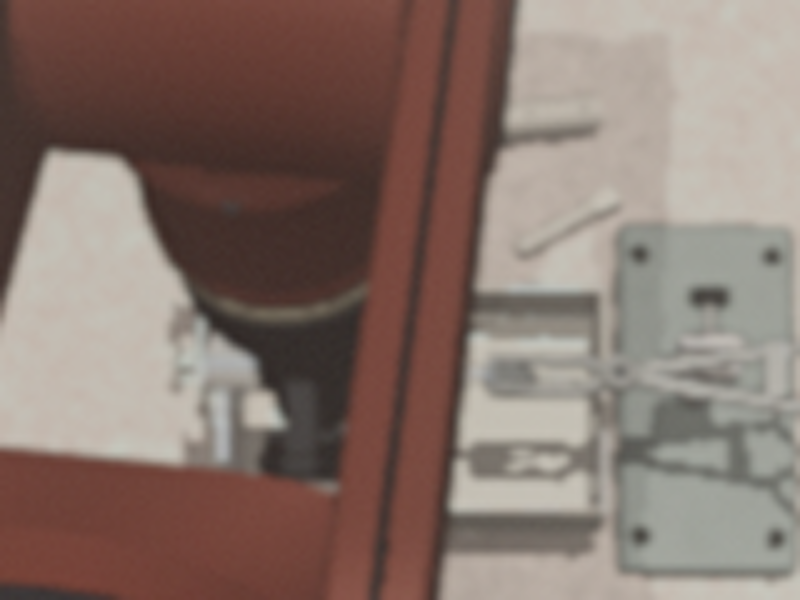

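The jaws are on the hub (crop (510,372)), and the robot-side finger is between the uprights (305,430). I'll descend and grip.

{"fn": "jog_arm", "kwargs": {
  "moves": [
    {"dx": 0.08, "dy": 0.02, "dz": -0.4, "wx": 0, "wy": 0, "wz": 0.06, "gripper": 0.5},
    {"dx": 0, "dy": 0, "dz": -0.5, "wx": 0, "wy": 0, "wz": 0, "gripper": 0.5},
    {"dx": 0, "dy": 0, "dz": -0.5, "wx": 0, "wy": 0, "wz": 0, "gripper": 0.5},
    {"dx": 0, "dy": 0, "dz": -0.5, "wx": 0, "wy": 0, "wz": 0, "gripper": 0.5},
    {"dx": 0, "dy": 0, "dz": -0.35, "wx": 0, "wy": 0, "wz": 0, "gripper": 0.5},
    {"dx": 0, "dy": 0, "dz": 0, "wx": 0, "wy": 0, "wz": 0, "gripper": 0.5}
  ]
}}

```text
time_s: 11.3
tool_pos: [0.5484, 0.0721, 0.0744]
tool_rot: [-0.001, 0.677, 0.736, -0.001]
wrist_force: [-0.3, -0.2, -0.4]
finger_gap: 0.0427
grasp_force: 0.0
```

{"fn": "jog_arm", "kwargs": {
  "moves": [
    {"dx": 0, "dy": 0, "dz": 0, "wx": 0, "wy": 0, "wz": 0, "gripper": 0.34},
    {"dx": 0, "dy": 0, "dz": 0, "wx": 0, "wy": 0, "wz": 0, "gripper": 0.3},
    {"dx": 0, "dy": 0, "dz": 0, "wx": 0, "wy": 0, "wz": 0, "gripper": 0.27}
  ]
}}

```text
time_s: 11.6
tool_pos: [0.5505, 0.0721, 0.0773]
tool_rot: [0.001, 0.677, 0.736, 0.0]
wrist_force: [0.3, 0.6, -0.3]
finger_gap: 0.023
grasp_force: 0.0
```

```bash
python3 go.py 111 0 75 0
```

```text
t 11.6 now station [110.8  -1.4] F st [ 0.59 -0.34] -0.31
units [-0.058  0.002 -0.092]
turn units [ 0.     0.017 -0.008]
```

{"fn": "jog_arm", "kwargs": {
  "moves": [
    {"dx": 0, "dy": 0, "dz": 0, "wx": 0, "wy": 0, "wz": 0, "gripper": 0.2},
    {"dx": 0, "dy": 0, "dz": 0, "wx": 0, "wy": 0, "wz": 0, "gripper": 0.15},
    {"dx": 0, "dy": 0, "dz": 0, "wx": 0, "wy": 0, "wz": 0, "gripper": 0.1}
  ]
}}

```text
time_s: 11.9
tool_pos: [0.5502, 0.0722, 0.0772]
tool_rot: [0.0, 0.677, 0.736, 0.0]
wrist_force: [-1.9, 0.0, 5.5]
finger_gap: 0.0183
grasp_force: 58.6
```

{"fn": "jog_arm", "kwargs": {
  "moves": [
    {"dx": -0.015, "dy": 0, "dz": 0.04, "wx": 0, "wy": 0, "wz": 0, "gripper": 0.1},
    {"dx": 0, "dy": 0, "dz": 0, "wx": 0, "wy": 0, "wz": 0, "gripper": 0.1}
  ]
}}

```text
time_s: 12.1
tool_pos: [0.5499, 0.0721, 0.0777]
tool_rot: [0.0, 0.677, 0.736, 0.0]
wrist_force: [1.2, 0.3, 1.1]
finger_gap: 0.0181
grasp_force: 58.6
```

{"fn": "jog_arm", "kwargs": {
  "moves": [
    {"dx": -0.004, "dy": 0.05, "dz": 0, "wx": 0, "wy": 0, "wz": 0, "gripper": 0.1},
    {"dx": -0.004, "dy": 0.05, "dz": 0, "wx": 0, "wy": 0, "wz": 0, "gripper": 0.1}
  ]
}}

```text
time_s: 12.3
tool_pos: [0.5497, 0.0745, 0.0776]
tool_rot: [0.0, 0.677, 0.736, 0.0]
wrist_force: [1.7, -1.3, 1.2]
finger_gap: 0.0183
grasp_force: 58.6
```

{"fn": "jog_arm", "kwargs": {
  "moves": [
    {"dx": -0.006, "dy": 0.08, "dz": 0, "wx": 0, "wy": 0, "wz": 0, "gripper": 0.1},
    {"dx": -0.006, "dy": 0.08, "dz": 0, "wx": 0, "wy": 0, "wz": 0, "gripper": 0.1}
  ]
}}

```text
time_s: 12.5
tool_pos: [0.5494, 0.0787, 0.0777]
tool_rot: [0.0, 0.677, 0.736, 0.0]
wrist_force: [2.7, -1.0, 0.9]
finger_gap: 0.018
grasp_force: 58.7
```

```bash
python3 -c "
from h import *
a=cv2.imread('pics/t5.png',0);a=cv2.resize(a,None,fx=.2,fy=.2,interpolation=cv2.INTER_AREA)
b=read_camera('top');np.save('b.npy',b);b=cv2.cvtColor(b,cv2.COLOR_RGB2GRAY)[150:270,220:380]
for r in (73,74,75,76):
  print(r,a[r,88:122].tolist());print(r,b[r,88:122].tolist())"
python3 go.py 111 0 75 0
```

```text
73 [86, 83, 72, 63, 83, 128, 164, 177, 170, 157, 142, 130, 125, 125, 126, 121, 117, 124, 142, 158, 164, 161, 158, 157, 157, 157, 158, 157, 153, 146, 142, 145, 149, 151]
73 [96, 143, 168, 178, 182, 184, 184, 179, 167, 149, 137, 125, 121, 124, 123, 118, 114, 120, 139, 156, 162, 162, 157, 154, 153, 153, 153, 153, 149, 142, 140, 142, 146, 148]
74 [87, 83, 70, 62, 87, 133, 167, 177, 168, 154, 140, 130, 125, 125, 125, 123, 120, 122, 136, 159, 172, 174, 173, 173, 173, 173, 173, 174, 169, 153, 141, 139, 143, 146]
74 [97, 143, 166, 174, 181, 183, 183, 179, 165, 149, 137, 127, 123, 122, 123, 121, 118, 119, 134, 158, 171, 174, 173, 172, 172, 172, 172, 172, 166, 151, 135, 134, 138, 143]
75 [85, 81, 70, 62, 89, 136, 166, 173, 162, 147, 138, 131, 127, 127, 127, 125, 124, 120, 128, 149, 166, 171, 172, 174, 174, 174, 172, 172, 172, 163, 151, 145, 142, 144]
75 [97, 138, 162, 169, 174, 177, 176, 173, 159, 146, 136, 128, 126, 124, 124, 122, 121, 118, 125, 147, 161, 168, 168, 170, 171, 169, 168, 169, 169, 159, 147, 144, 139, 141]
76 [85, 81, 67, 62, 92, 140, 169, 174, 159, 141, 135, 135, 135, 135, 133, 131, 130, 129, 133, 147, 161, 166, 165, 167, 167, 165, 160, 159, 162, 161, 156, 149, 137, 134]
76 [95, 136, 161, 173, 179, 180, 181, 175, 157, 138, 132, 134, 132, 132, 130, 128, 128, 125, 129, 144, 157, 162, 163, 164, 164, 161, 156, 155, 158, 159, 154, 146, 134, 131]
t 12.55 now station [117.8  -0.8] F st [-0.57 -1.27] 1.63
units [-0.011 -0.272 -0.11 ]
turn units [-0.001  0.009 -0.009]
```

The hub stayed put while the syringe came back about 6.5 mm. I'll keep drawing to a total of about 22 mm.

{"fn": "jog_arm", "kwargs": {
  "moves": [
    {"dx": -0.008, "dy": 0.1, "dz": 0, "wx": 0, "wy": 0, "wz": 0, "gripper": 0.1},
    {"dx": -0.008, "dy": 0.1, "dz": 0, "wx": 0, "wy": 0, "wz": 0, "gripper": 0.1}
  ]
}}

```text
time_s: 12.75
tool_pos: [0.5489, 0.0837, 0.0778]
tool_rot: [0.0, 0.677, 0.736, 0.0]
wrist_force: [2.8, -1.8, 1.5]
finger_gap: 0.0183
grasp_force: 58.7
```

{"fn": "jog_arm", "kwargs": {
  "moves": [
    {"dx": -0.008, "dy": 0.1, "dz": 0, "wx": 0, "wy": 0, "wz": 0, "gripper": 0.1},
    {"dx": -0.008, "dy": 0.1, "dz": 0, "wx": 0, "wy": 0, "wz": 0, "gripper": 0.1},
    {"dx": -0.008, "dy": 0.1, "dz": 0, "wx": 0, "wy": 0, "wz": 0, "gripper": 0.1},
    {"dx": -0.008, "dy": 0.1, "dz": 0, "wx": 0, "wy": 0, "wz": 0, "gripper": 0.1},
    {"dx": 0, "dy": 0, "dz": 0, "wx": 0, "wy": 0, "wz": 0, "gripper": 0.1}
  ]
}}

```text
time_s: 13.25
tool_pos: [0.5481, 0.0942, 0.0778]
tool_rot: [0.0, 0.677, 0.736, 0.0]
wrist_force: [3.1, 0.7, 2.0]
finger_gap: 0.0182
grasp_force: 58.8
```

```bash
python3 go.py 133 0 75 0; python3 -c "
from h import *
b=read_camera('top');b=cv2.cvtColor(b,cv2.COLOR_RGB2GRAY)[150:270,220:380]
for r in (74,76):print(r,b[r,88:122].tolist())"
```

```text
t 13.25 now station [133.   -0.8] F st [ 0.4  -3.16] 2.03
units [-0.032 -0.004 -0.111]
turn units [-0.007  0.008 -0.011]
74 [185, 185, 186, 187, 188, 188, 188, 183, 166, 150, 138, 128, 125, 125, 125, 124, 119, 121, 136, 159, 172, 175, 173, 172, 172, 172, 172, 173, 168, 152, 144, 146, 153, 157]
76 [181, 182, 186, 186, 188, 188, 188, 182, 163, 141, 134, 134, 134, 133, 133, 129, 130, 127, 131, 145, 158, 163, 164, 165, 165, 163, 158, 156, 160, 161, 161, 160, 149, 146]
```

{"fn": "jog_arm", "kwargs": {
  "moves": [
    {"dx": 0.02, "dy": 0, "dz": -0.02, "wx": 0, "wy": 0, "wz": 0, "gripper": 0.1},
    {"dx": 0, "dy": 0, "dz": 0, "wx": 0, "wy": 0, "wz": 0, "gripper": 0.3},
    {"dx": 0, "dy": 0, "dz": 0, "wx": 0, "wy": 0, "wz": 0, "gripper": 0.45},
    {"dx": 0, "dy": 0, "dz": 0, "wx": 0, "wy": 0, "wz": 0, "gripper": 0.5},
    {"dx": 0, "dy": 0, "dz": 0.4, "wx": 0, "wy": 0, "wz": 0, "gripper": 0.5},
    {"dx": 0, "dy": 0, "dz": 0.8, "wx": 0, "wy": 0, "wz": 0, "gripper": 0.5},
    {"dx": 0, "dy": 0, "dz": 1, "wx": 0, "wy": 0, "wz": 0, "gripper": 0.5},
    {"dx": 0, "dy": 0, "dz": 1, "wx": 0, "wy": 0, "wz": 0, "gripper": 0.5},
    {"dx": 0, "dy": 0, "dz": 1, "wx": 0, "wy": 0, "wz": 0, "gripper": 0.3},
    {"dx": -1, "dy": 0, "dz": 0.5, "wx": 0, "wy": 0, "wz": -1, "gripper": 0},
    {"dx": -1, "dy": 0, "dz": 0, "wx": 0, "wy": 0, "wz": -1, "gripper": 0},
    {"dx": -1, "dy": 0, "dz": 0, "wx": 0, "wy": 0, "wz": -1, "gripper": 0},
    {"dx": -1, "dy": 0, "dz": 0, "wx": 0, "wy": 0, "wz": -1, "gripper": 0},
    {"dx": 0, "dy": 0, "dz": 0, "wx": 0, "wy": 0, "wz": -1, "gripper": 0}
  ]
}}

```text
time_s: 14.7
tool_pos: [0.4456, 0.0938, 0.1947]
tool_rot: [-0.0, 0.811, 0.585, -0.001]
wrist_force: [0.3, 1.0, -0.7]
finger_gap: 0.0004
grasp_force: 0.0
```

```bash
python3 go.py -82 20 150 -90; python3 -c "
from h import *
snap('top','t6.png',(240,170,400,280),5)"
```

```text
t 14.7 now station [141.  101.3] F st [ 0.95 -0.37] -0.7
units [ 3.968 -8.625 -1.787]
turn units [-1.2000e-02 -1.7000e-02 -1.4608e+01]
```

View pics/t6.png

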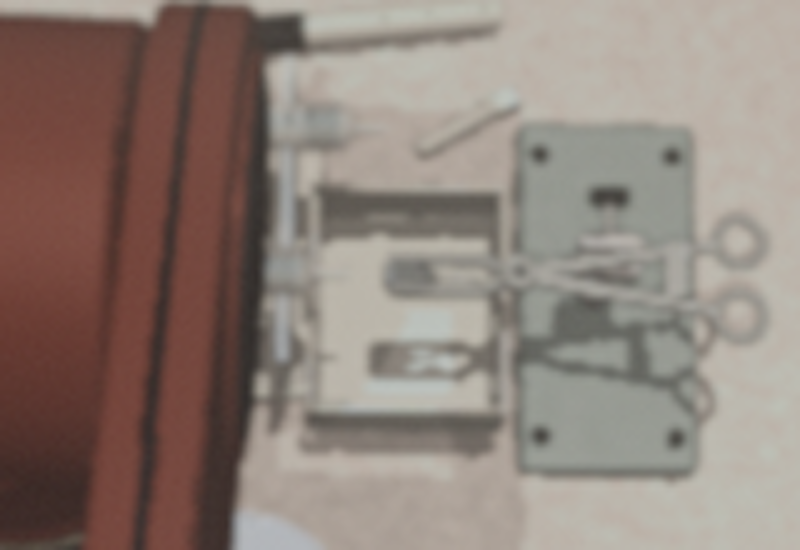

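The syringe is back, the needle hub is held at crop (410,275), and the moving ring is locked at (740,313).

```bash
python3 -c "
from fit import *
for uv in((740,313),(738,242)):
  w=atz('top',np.array(uv)/5+[240,170],.085);d=w[:2]-S[:2];c,s=np.cos(S[2]),np.sin(S[2]);print(w,c*d[0]+s*d[1],-s*d[0]+c*d[1])"
```

```text
[ 0.54926808 -0.12556668  0.085     ] -0.08612484385813148 0.01590109049943792
[ 0.57711191 -0.12327866  0.085     ] -0.08611258990571144 -0.012036579156381812
```

{"fn": "jog_arm", "kwargs": {
  "moves": [
    {"dx": 0.2, "dy": -0.55, "dz": 0, "wx": 0, "wy": 0, "wz": -1, "gripper": 0},
    {"dx": 0.2, "dy": -0.55, "dz": 0, "wx": 0, "wy": 0, "wz": -1, "gripper": 0},
    {"dx": 0.2, "dy": -0.55, "dz": 0, "wx": 0, "wy": 0, "wz": -1, "gripper": 0},
    {"dx": 0.2, "dy": -0.55, "dz": 0, "wx": 0, "wy": 0, "wz": -1, "gripper": 0},
    {"dx": 0.2, "dy": -0.55, "dz": 0, "wx": 0, "wy": 0, "wz": -1, "gripper": 0},
    {"dx": 0.2, "dy": -0.55, "dz": 0, "wx": 0, "wy": 0, "wz": -1, "gripper": 0},
    {"dx": 0.2, "dy": -0.55, "dz": 0, "wx": 0, "wy": 0, "wz": -1, "gripper": 0},
    {"dx": 0.2, "dy": -0.55, "dz": 0, "wx": 0, "wy": 0, "wz": -1, "gripper": 0},
    {"dx": 0.2, "dy": -0.55, "dz": 0, "wx": 0, "wy": 0, "wz": -1, "gripper": 0},
    {"dx": 0.2, "dy": -0.55, "dz": 0, "wx": 0, "wy": 0, "wz": -1, "gripper": 0},
    {"dx": 0.3, "dy": -0.55, "dz": 0, "wx": 0, "wy": 0, "wz": -1, "gripper": 0},
    {"dx": 0.3, "dy": -0.55, "dz": 0, "wx": 0, "wy": 0, "wz": -1, "gripper": 0},
    {"dx": 0.3, "dy": -0.55, "dz": 0, "wx": 0, "wy": 0, "wz": -1, "gripper": 0},
    {"dx": 0.3, "dy": -0.55, "dz": 0, "wx": 0, "wy": 0, "wz": -1, "gripper": 0},
    {"dx": 0.3, "dy": -0.55, "dz": -0.5, "wx": 0, "wy": 0, "wz": -0.6, "gripper": 0},
    {"dx": 0.3, "dy": -0.5, "dz": -0.7, "wx": 0, "wy": 0, "wz": 0, "gripper": 0},
    {"dx": 0, "dy": 0, "dz": -0.7, "wx": 0, "wy": 0, "wz": 0, "gripper": 0},
    {"dx": 0, "dy": 0, "dz": -0.7, "wx": 0, "wy": 0, "wz": 0, "gripper": 0},
    {"dx": 0, "dy": 0, "dz": 0, "wx": 0, "wy": 0, "wz": 0, "gripper": 0}
  ]
}}

```text
time_s: 16.65
tool_pos: [0.5416, -0.1247, 0.1271]
tool_rot: [-0.001, 0.999, 0.043, -0.002]
wrist_force: [0.3, 0.2, -0.2]
finger_gap: 0.0002
grasp_force: 0.0
```

```bash
python3 go.py -86 22 100 -90
```

```text
t 16.65 now station [-84.6  23.4] F st [ 0.22 -0.37] -0.15
units [ 0.062 -0.05  -1.083]
turn units [-0.024 -0.06  -0.055]
```

{"fn": "jog_arm", "kwargs": {
  "moves": [
    {"dx": 0.05, "dy": -0.05, "dz": -0.5, "wx": 0, "wy": 0, "wz": 0, "gripper": 0},
    {"dx": 0, "dy": 0, "dz": -0.5, "wx": 0, "wy": 0, "wz": 0, "gripper": 0},
    {"dx": 0, "dy": 0, "dz": -0.1, "wx": 0, "wy": 0, "wz": 0, "gripper": 0},
    {"dx": 0, "dy": 0, "dz": 0, "wx": 0, "wy": 0, "wz": 0, "gripper": 0}
  ]
}}

```text
time_s: 17.05
tool_pos: [0.5442, -0.1261, 0.1015]
tool_rot: [-0.0, 0.999, 0.043, -0.001]
wrist_force: [-0.5, 0.3, 0.7]
finger_gap: -0.0
grasp_force: 0.0
```

{"fn": "jog_arm", "kwargs": {
  "moves": [
    {"dx": 0, "dy": 0, "dz": -0.1, "wx": 0, "wy": 0, "wz": 0, "gripper": 0},
    {"dx": 0, "dy": 0, "dz": -0.05, "wx": 0, "wy": 0, "wz": 0, "gripper": 0},
    {"dx": 0, "dy": 0, "dz": 0, "wx": 0, "wy": 0, "wz": 0, "gripper": 0}
  ]
}}

```text
time_s: 17.35
tool_pos: [0.5447, -0.1264, 0.0985]
tool_rot: [0.0, 0.999, 0.042, 0.0]
wrist_force: [0.6, -0.7, -0.5]
finger_gap: 0.0
grasp_force: 0.0
```

{"fn": "jog_arm", "kwargs": {
  "moves": [
    {"dx": 0, "dy": 0, "dz": -0.1, "wx": 0, "wy": 0, "wz": 0, "gripper": 0},
    {"dx": 0, "dy": 0, "dz": 0, "wx": 0, "wy": 0, "wz": 0, "gripper": 0}
  ]
}}

```text
time_s: 17.55
tool_pos: [0.5445, -0.1263, 0.0956]
tool_rot: [-0.0, 0.999, 0.042, -0.0]
wrist_force: [-0.3, -0.2, -0.9]
finger_gap: -0.0002
grasp_force: 0.0
```

{"fn": "jog_arm", "kwargs": {
  "moves": [
    {"dx": 0, "dy": 0, "dz": -0.08, "wx": 0, "wy": 0, "wz": 0, "gripper": 0},
    {"dx": 0, "dy": 0, "dz": 0, "wx": 0, "wy": 0, "wz": 0, "gripper": 0}
  ]
}}

```text
time_s: 17.75
tool_pos: [0.545, -0.1265, 0.0941]
tool_rot: [0.0, 0.999, 0.042, 0.001]
wrist_force: [1.9, 0.4, 1.2]
finger_gap: 0.0001
grasp_force: 0.6
```

{"fn": "jog_arm", "kwargs": {
  "moves": [
    {"dx": 0, "dy": 0, "dz": -0.08, "wx": 0, "wy": 0, "wz": 0, "gripper": 0},
    {"dx": 0, "dy": 0, "dz": 0, "wx": 0, "wy": 0, "wz": 0, "gripper": 0}
  ]
}}

```text
time_s: 17.95
tool_pos: [0.5444, -0.1263, 0.0918]
tool_rot: [-0.0, 0.999, 0.043, -0.0]
wrist_force: [-1.1, 0.1, 4.9]
finger_gap: 0.0002
grasp_force: 2.0
```

{"fn": "jog_arm", "kwargs": {
  "moves": [
    {"dx": 0, "dy": 0, "dz": -0.06, "wx": 0, "wy": 0, "wz": 0, "gripper": 0},
    {"dx": 0, "dy": 0, "dz": 0, "wx": 0, "wy": 0, "wz": 0, "gripper": 0}
  ]
}}

```text
time_s: 18.15
tool_pos: [0.5446, -0.1264, 0.0904]
tool_rot: [0.0, 0.999, 0.043, 0.0]
wrist_force: [-1.2, 0.1, 5.9]
finger_gap: 0.0001
grasp_force: 2.5
```

{"fn": "jog_arm", "kwargs": {
  "moves": [
    {"dx": 0, "dy": 0, "dz": -0.06, "wx": 0, "wy": 0, "wz": 0, "gripper": 0},
    {"dx": 0, "dy": 0, "dz": 0, "wx": 0, "wy": 0, "wz": 0, "gripper": 0}
  ]
}}

```text
time_s: 18.35
tool_pos: [0.5448, -0.1264, 0.0891]
tool_rot: [0.0, 0.999, 0.042, 0.0]
wrist_force: [-1.8, 1.5, 6.1]
finger_gap: -0.0
grasp_force: 3.0
```

{"fn": "jog_arm", "kwargs": {
  "moves": [
    {"dx": -0.1, "dy": -0.005, "dz": 0, "wx": 0, "wy": 0, "wz": 0, "gripper": 0},
    {"dx": -0.1, "dy": -0.005, "dz": 0, "wx": 0, "wy": 0, "wz": 0, "gripper": 0},
    {"dx": -0.1, "dy": -0.005, "dz": 0, "wx": 0, "wy": 0, "wz": 0, "gripper": 0}
  ]
}}

```text
time_s: 18.65
tool_pos: [0.5381, -0.1262, 0.0895]
tool_rot: [-0.0, 0.999, 0.042, 0.001]
wrist_force: [1.0, 4.1, 6.2]
finger_gap: 0.0001
grasp_force: 2.8
```

{"fn": "jog_arm", "kwargs": {
  "moves": [
    {"dx": -0.1, "dy": 0.01, "dz": 0, "wx": 0, "wy": 0, "wz": 0, "gripper": 0},
    {"dx": -0.1, "dy": 0.01, "dz": 0, "wx": 0, "wy": 0, "wz": 0, "gripper": 0},
    {"dx": -0.1, "dy": 0.01, "dz": 0, "wx": 0, "wy": 0, "wz": 0, "gripper": 0}
  ]
}}

```text
time_s: 18.95
tool_pos: [0.5307, -0.1254, 0.0896]
tool_rot: [-0.0, 0.999, 0.042, 0.001]
wrist_force: [1.6, 3.6, 5.0]
finger_gap: 0.0
grasp_force: 2.7
```

```bash
python3 go.py -86 40 88 -90; python3 -c "
from h import *
b=read_camera('top');cv2.imwrite('pics/t7.png',cv2.resize(b[190:270,300:400,::-1],None,fx=6,fy=6,interpolation=cv2.INTER_CUBIC));b=cv2.cvtColor(b,cv2.COLOR_RGB2GRAY)[150:270,220:380]
for r in (70,71,72,73,74,76,78):print(r,b[r,92:122].tolist())"
```

```text
t 18.95 now station [-84.5  34.4] F st [ 3.49 -1.94] 5.02
units [-0.217 -0.078 -0.063]
turn units [-0.008  0.033 -0.042]
70 [195, 195, 195, 195, 194, 189, 177, 165, 157, 149, 147, 151, 153, 149, 147, 150, 158, 163, 163, 163, 160, 157, 156, 159, 161, 151, 135, 133, 152, 155]
71 [193, 193, 193, 193, 194, 193, 190, 188, 185, 181, 179, 179, 177, 173, 168, 166, 165, 162, 159, 158, 154, 150, 148, 154, 158, 158, 153, 151, 155, 157]
72 [189, 189, 189, 189, 192, 194, 195, 195, 194, 194, 194, 195, 193, 190, 188, 188, 185, 182, 181, 180, 178, 172, 167, 165, 161, 158, 156, 156, 157, 160]
73 [188, 189, 188, 189, 191, 194, 194, 195, 195, 195, 195, 195, 194, 193, 192, 193, 193, 192, 193, 194, 193, 191, 189, 185, 178, 163, 149, 148, 154, 157]
74 [193, 192, 192, 192, 193, 195, 195, 195, 195, 195, 194, 192, 190, 190, 189, 190, 189, 189, 191, 193, 194, 193, 193, 192, 186, 169, 152, 147, 150, 154]
76 [195, 195, 194, 195, 193, 186, 177, 175, 177, 176, 173, 170, 169, 172, 173, 173, 173, 174, 174, 174, 172, 171, 169, 170, 171, 168, 165, 157, 146, 143]
78 [194, 195, 194, 195, 191, 176, 157, 144, 141, 140, 139, 143, 147, 152, 157, 161, 162, 163, 163, 163, 164, 165, 164, 163, 158, 148, 134, 132, 145, 143]
```

The dark hub is gone from between the jaws and the ring is dragging along. I'll open it further, then lift away.

{"fn": "jog_arm", "kwargs": {
  "moves": [
    {"dx": -0.1, "dy": 0.02, "dz": 0, "wx": 0, "wy": 0, "wz": 0, "gripper": 0},
    {"dx": -0.1, "dy": 0.02, "dz": 0, "wx": 0, "wy": 0, "wz": 0, "gripper": 0},
    {"dx": -0.1, "dy": 0.02, "dz": 0, "wx": 0, "wy": 0, "wz": 0, "gripper": 0},
    {"dx": -0.06, "dy": 0.02, "dz": 0, "wx": 0, "wy": 0, "wz": 0, "gripper": 0},
    {"dx": 0, "dy": 0, "dz": 0.15, "wx": 0, "wy": 0, "wz": 0, "gripper": 0},
    {"dx": 0, "dy": 0, "dz": 0.3, "wx": 0, "wy": 0, "wz": 0, "gripper": 0},
    {"dx": 0, "dy": 0, "dz": 0.8, "wx": 0, "wy": 0, "wz": 0, "gripper": 0},
    {"dx": 0, "dy": 0, "dz": 1, "wx": 0, "wy": 0, "wz": 0, "gripper": 0},
    {"dx": -1, "dy": -0.3, "dz": 1, "wx": 0, "wy": 0, "wz": 0, "gripper": 0},
    {"dx": -1, "dy": -0.9, "dz": 1, "wx": 0, "wy": 0, "wz": 0, "gripper": 0},
    {"dx": -0.8, "dy": -1, "dz": 0, "wx": 0, "wy": 0, "wz": 0, "gripper": 0},
    {"dx": -0.5, "dy": -1, "dz": 0, "wx": 0, "wy": 0, "wz": 0, "gripper": 0},
    {"dx": -0.5, "dy": -1, "dz": 0, "wx": 0, "wy": 0, "wz": 0, "gripper": 0},
    {"dx": -0.5, "dy": -1, "dz": 0, "wx": 0, "wy": 0, "wz": 0, "gripper": 0},
    {"dx": -0.5, "dy": -1, "dz": 0, "wx": 0, "wy": 0, "wz": 0, "gripper": 0},
    {"dx": 0, "dy": -1, "dz": 0, "wx": 0, "wy": 0, "wz": 0, "gripper": 0},
    {"dx": 0, "dy": 0, "dz": 0, "wx": 0, "wy": 0, "wz": 0, "gripper": 0}
  ]
}}

```text
time_s: 20.7
tool_pos: [0.3997, -0.3066, 0.1952]
tool_rot: [0.001, 0.999, 0.041, -0.0]
wrist_force: [-0.1, -0.3, -0.3]
finger_gap: 0.0001
grasp_force: 0.0
```

```bash
python3 -c "
from h import *
snap('top','t8.png',(240,170,400,280),5)"
```

```text
(no output)
```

View pics/t8.png

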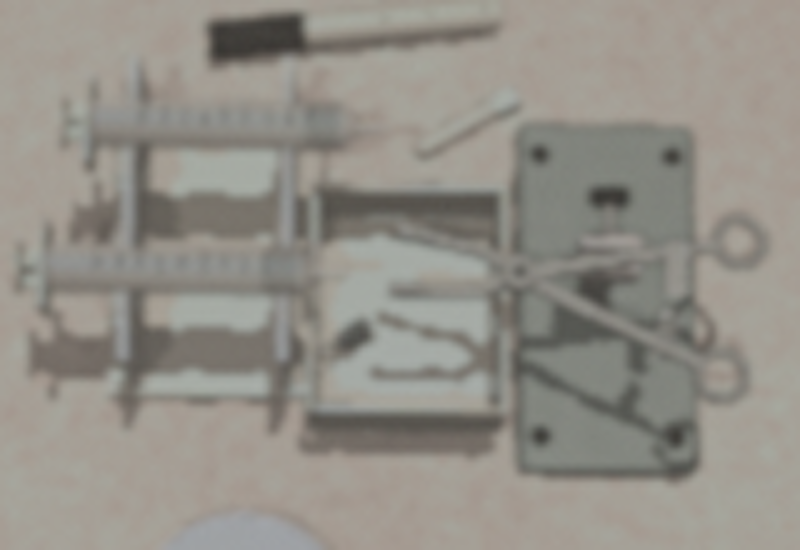

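The needle is in the tub (hub at crop (355,337)) and the hemostat is open (moving ring at (720,375)). The syringe lies drawn back in its rest, and everything else is where it was.

```bash
python3 -c "
from workcell import *
print(finish_job())"
```

```text
the job is handed in; nothing more can be done
None
```

The job is handed in at about 21 s: the hub was locked on one click, the syringe was drawn back about 22 mm and left in its rest, the needle dropped into the tub, and the hemostat was left open. One slip: my first push wedged the fingers against the end of the moving ring at about 16 N before I corrected it.

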